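Stack the sample cases in the transport rack and snap the hold-down bail over them

TASK

Get the sample cases ready for transport: stack the tall blue-lidded case squarely on the green-lidded one that already stands in the rack, then the flat orange-lidded case on top of the blue, each set down gently by feel, as there is glass inside, never dropped or forced, until it is fully home over the raised panel beneath it. Then push the red hold-down bail down past its springs until its bar lies on the top lid, without leaning hard on the column, and leave the bottles, tape, pot and red dish around the work where they are.

Things in the scene. Friction and masses are not known exactly. Their poses are not given: they have to be found in the camera images.
- rack: The fixed aluminium transport rack; its origin lies on the bench straight under rack_seat, same axes. Base plate 164 x 190 x 10 mm.
- rack_seat (a point): Centre of the fixed aluminium transport rack's seat: flat top of its base plate, 10 mm above the bench, under a black raised panel like the lids'. x: from the rack's open front to its back; y: left; z up. Front and sides are open to 75 mm from the middle; two posts stand 72 mm behind it at y = +-80 mm, 180 mm high, joined by two cross rods.
- bail (a joint): Angle of the red U-shaped hold-down bail, rad: 0 raised (stop), grows as it is pushed down; 0.84 when its bar lies on the lid of the complete, fully seated column (own stop 0.90). Over-centre springs push it up below 0.5, and snap it down and hold it beyond 0.5. Starting it takes about 7 N at the bar. It turns about an axis 72 mm behind, 155 mm above rack_seat.
- bail_bar (a point): Middle of the bail's cross bar: 12 mm round, black rubber sleeve, along rack y, 98.5 mm from the bail's axis. Raised it hangs 216 mm above rack_seat, 6 mm in front of it, so a tool pointing straight down cannot bring a case in; one leaning 30 to 45 degrees to the rack's front can. Down: 138 mm above, 25 mm in front. Its arms run at y = +-88 mm.
- green_case: Closed grey case, green lid, standing in the rack. 110 mm (own x) by 60 mm (own y), 40 mm from underside to flat lid rim; on the lid a round-edged raised panel, 95 x 45 x 4 mm. Underside: 6 mm rim round a recess 98 x 48 x 5 mm that drops over the panel below with 1.5 mm play a side. Origin: centre of the underside, z up. 300 g.
- blue_case: Tall closed grey case with a blue lid, lying flat on the bench: like the green one (110 x 60 mm, same recess beneath and raised panel on top) but 52 mm from underside to lid rim. Origin: centre of the underside, x along its length, z up. 200 to 390 g. Its latch shows the front (-x), but either way round is right.
- orange_case: Flat closed grey case with an orange lid, lying flat on the bench: like the green one (110 x 60 mm, same recess beneath and raised panel on top) but 36 mm from underside to lid rim. Origin: centre of the underside, x along its length, z up. 140 to 280 g. Its latch shows the front (-x), but either way round is right.
- reagent_bottle: Bystander: white bottle with a blue cap, 41 mm across, 80 mm high; origin under its centre.
- amber_bottle: Bystander: brown bottle with a black cap, 38 mm across, 76 mm high; origin under its centre.
- label_tape: Bystander: roll of cream tape, 76 mm across, 19 mm high; origin under its centre.
- white_pot: Bystander: white plastic pot, 47 mm across, 54 mm high; origin under its centre.
- petri: Bystander: culture dish with a red filling, 60 mm across, 15 mm high; origin under its centre.
Mind the look-alikes: they are no part of the job. Several things look just like the orange_case: the one meant starts farthest from the robot's base.

How it is judged:
By the outcome, as a careful person would: the job done as asked, in the order asked, and still so for the second after the job is handed in, with the robot touching nothing.
It also fails if it takes over 70 s, if anything falls off the work surface, if the arm or the gripper's body presses on something with over 40 N, if the wrist force passes 120 N, or if a joint passes its speed limit or range.

ROBOT

A 6-joint arm with a two-finger parallel gripper is mounted at the origin on the work surface; the furniture and walls round the work are solid. World frame = base frame: x ahead of the robot, y to its left, z up, the work surface at z = 0. Lengths are in m, angles in rad, forces in N, time in s.
With the tool pointing down it reaches from about 0.3 to 0.875 m from the base axis. Payload 6.4 kg.
Tool frame: the origin (TCP) lies at the very end of the fingers, on their centre line; the grasp point (between the pads) lies behind it (ctrl.pinch_z is the z of the grasp point in the tool frame, in m); z points along the fingers, y is the line along which they close (so a half turn about z gives the same grasp; the last joint's range is limited). The gripper opens to 85 mm and grips with 20 to 120 N. Pads are 22 mm wide; open, the fingers measure 114 mm over their backs; the gripper's body (76 mm by 85 mm) begins 54 mm behind the grasp point. The pads swing forward as they close: fully open they stand 13 mm farther back than shut.
Start: joints at [-1.314, 0.181, 1.607, -0, 1.354, -0.206], TCP at [0.257, -0.515, 0.231] pointing down, gripper open.
Joint ranges: [-2.99, 2.99], [-0.89, 2.07], [0.3, 2.58], [-1.14, 4.28], [0, 2.63], [-3.12, 3.12]. Speed limits (rad/s): [2.57, 2.57, 3.01, 3.14, 3.14, 3.14].

INTERFACE

Orientations are given as a unit quaternion [w, x, y, z].
In Python, from bench import sensors, vision, ctrl gives the robot as it stands.
- The arm moves only by the tool carry_out, never from a script. Its argument "deltas" is text: rows parted by semicolons, each of 7 numbers parted by spaces: the shift along the tool's x, y, z in mm, then the turn, a rotation vector about the tool's x, y, z in rad, then the closure, from 0 (fully open) to 1 (shut). In form: tx ty tz ax ay az claw; .... A call has 1 to 12 rows; each row is the pose to reach, as a shift and turn from the pose commanded when the call began, along the tool's axes at that moment; what a row does not reach only later rows make up. A row lasts 1/8 s, in which the tool goes at most 62.5 mm and 10.7 degrees, less where a joint would pass 70% of its speed; a pose out of reach is approached as far as the arm can. A call with a gripper value outside its range is refused whole. The fingers move at their own pace and stop on an object; the grip force is fixed at half the most. Time passes only in rows, so rows that repeat a pose let the fingers close. It gives the time, the measured TCP pose, the force, the opening and the grip force at its end, in the units of the state.
- sensors.get_obs(): the state, without advancing time (a new reading comes with each control period).
- vision.camera(name): name is "scene" or "top" or "wrist"; returns the picture (384x512x3 uint8, blue, green, red); there is no depth.
- vision.camera_model(name): a dict with "K" (3x3 intrinsics, pixels), "k1" (the pictures are not rectified: a ray, as slopes to the right and down, at radius r is drawn at 1 + k1 r^2 times it, then the intrinsics apply), "extrinsics" (4x4, takes a point from world to camera coordinates); the wrist camera has in their place "hand_eye" (4x4, takes a point from camera to tool coordinates, whose origin is the TCP and whose axes are the flange's). Camera axes: x right, y down, z forward; pixel columns grow to the right and rows downward; lengths in m; the calibration is good to about 2 mm. A picture is of the moment at which its call begins: read the wrist's pose just before it. camera_model takes no time and is no camera call.
- ctrl.hand_in(): hands the job in; it is judged then, once.
The state is a dict: "time_s": time; "q": joint angles; "dq": joint speeds; "joint_efforts": joint torques, N m; "eef_pos": TCP position; "eef_rot": TCP orientation; "wrist_force": force on the tool from outside, world axes, zero at the start; "torque": the same for the moment, N m; "opening": opening from 0.0 (shut) to 1.0 (fully open); "grasp_force": force on a finger pad.
Only numpy, scipy, OpenCV 4.12 (cv2) and the standard library are available. Lean on these libraries where they do the work, as an engineer would, in place of code of your own. Each camera call takes 0.05 s, during which the arm holds its last target. There are 200 camera calls.

## Working session

There is one attempt and no reset: what is moved stays moved. The work goes in short steps, Python scripts to look and compute and a tool call to move; the robot and the scene stay as the last step left them, time stands still between calls to the robot, and variables do not carry over. Pictures are saved under pics/ and viewed, at most 10 in all, crops included, and the job is handed in when it is done.

Besides the shell and the picture viewer there is one more tool, called after "Request:" as name(argument=value, ...), one argument or row to a line, values as JSON. carry_out: Moves the arm, as the interface text tells. Its arguments: {"type":"object","properties":{"deltas":{"type":"string"}},"required":["deltas"]}

```bash
mkdir -p pics; ls
python3 - <<'E'
from bench import sensors, vision, ctrl
import cv2, numpy as np
o=sensors.get_obs()
for k in o: print(k, np.round(o[k],3))
print(ctrl.pinch_z)
for n in ("scene","top"):
    cv2.imwrite(f"pics/{n}0.png",vision.camera(n))
for n in ("scene","top","wrist"):
    m=vision.camera_model(n); print(n,{k:np.round(v,4).tolist() for k,v in m.items()})
E
```

```text
pics
time_s 0.0
q [-1.314  0.182  1.608  0.     1.354 -0.206]
dq [ 0.002  0.    -0.    -0.002 -0.001  0.001]
joint_efforts [ 0.0000e+00 -4.4488e+01 -3.5134e+01 -0.0000e+00  9.0000e-03  0.0000e+00]
eef_pos [ 0.257 -0.514  0.23 ]
eef_rot [-0.001  0.973  0.229 -0.   ]
wrist_force [-0.224  0.346 -0.376]
torque [0.014 0.    0.007]
grasp_force 0.0
opening 0.999
-0.0187
scene {'K': [[413.4165, 0.0, 259.5571], [0.0, 413.4165, 190.5894], [0.0, 0.0, 1.0]], 'k1': -0.0123, 'extrinsics': [[-0.5909, -0.8066, 0.0154, 0.1694], [-0.4082, 0.2825, -0.8681, 0.323], [0.6959, -0.5192, -0.4961, 0.7973], [0.0, 0.0, 0.0, 1.0]]}
top {'K': [[369.0699, 0.0, 257.3062], [0.0, 369.0699, 193.2962], [0.0, 0.0, 1.0]], 'k1': -0.0001, 'extrinsics': [[0.0211, -0.9998, 0.0046, -0.0781], [-0.9972, -0.0214, -0.0723, 0.4263], [0.0724, -0.003, -0.9974, 1.2164], [0.0, 0.0, 0.0, 1.0]]}
wrist {'K': [[271.2036, 0.0, 250.7019], [0.0, 271.2036, 191.7628], [0.0, 0.0, 1.0]], 'k1': -0.0579, 'hand_eye': [[-0.001, -0.9484, -0.317, 0.083], [1.0, -0.0006, -0.0012, 0.0011], [0.0009, -0.317, 0.9484, -0.142], [0.0, 0.0, 0.0, 1.0]]}
```

View pics/scene0.png

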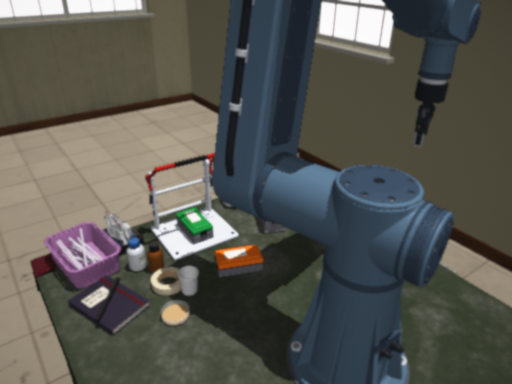

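View pics/top0.png

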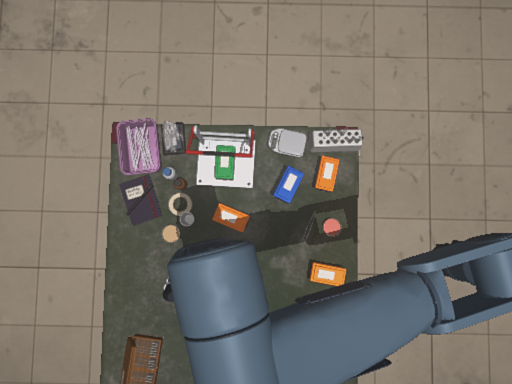

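The scene shows the rack with the green case and an orange-lidded box at (240,260). The top view shows the blue case at (289,184), the red dish at (331,227), and the rack at (225,160). Orange candidates in the top view are (327,173), (328,273), (231,217), and the brown tray at (143,358). I'll compute distances and take a close crop.

```bash
cat > h.py <<'E'
import numpy as np, cv2
from bench import sensors, vision, ctrl
from scipy.spatial.transform import Rotation as R
def rot(o): return R.from_quat(np.roll(o["eef_rot"],-1))
def w2c(name,o=None):
    m=vision.camera_model(name)
    if name!="wrist": return m,np.array(m["extrinsics"])
    T=np.eye(4);T[:3,:3]=rot(o).as_matrix();T[:3,3]=o["eef_pos"]
    return m,np.linalg.inv(T@np.array(m["hand_eye"]))
def ray(name,uv,z,o=None):
    "pixel -> world point at height z"
    m,E=w2c(name,o);K=np.array(m["K"]);k=m["k1"]
    d=(np.atleast_2d(uv)-K[:2,2])/K[0,0];x=d.copy()
    for _ in range(20): x=d/(1+k*(x**2).sum(1,keepdims=True))
    v=np.c_[x,np.ones(len(x))]@E[:3,:3]; c=-E[:3,:3].T@E[:3,3]
    return c+v*((np.broadcast_to(z,len(v))-c[2])/v[:,2])[:,None]
def proj(name,P,o=None):
    m,E=w2c(name,o);K=np.array(m["K"]);p=np.atleast_2d(P)@E[:3,:3].T+E[:3,3]
    x=p[:,:2]/p[:,2:];x=x*(1+m["k1"]*(x**2).sum(1,keepdims=True));return x*K[0,0]+K[:2,2]
E
python3 - <<'E'
from h import *
names=dict(or1=(327,173,.04),or2=(328,273,.04),or3=(231,217,.04),blue=(289,184,.056),green=(225,162,.054),rack=(225,160,.01),petri=(331,227,.015),reag=(169,173,.08),amber=(180,183,.076),pot=(187,218,.054),tin=(287,142,.03),tube=(337,138,.03))
for n,(u,v,z) in names.items():
    p=ray("top",(u,v),z)[0];print(n,p.round(3),np.hypot(*p[:2]).round(3))
im=cv2.imread("pics/top0.png")[115:295,155:375]
cv2.imwrite("pics/top1.png",cv2.resize(im,None,fx=3.3,fy=3.3,interpolation=cv2.INTER_CUBIC)[:600,:800])
E
```

```text
or1 [ 0.498 -0.297  0.04 ] 0.58
or2 [ 0.173 -0.302  0.04 ] 0.349
or3 [0.347 0.015 0.04 ] 0.347
blue [ 0.457 -0.171  0.056] 0.488
green [0.525 0.038 0.054] 0.526
rack [0.539 0.042 0.01 ] 0.54
petri [ 0.321 -0.316  0.015] 0.451
reag [0.482 0.213 0.08 ] 0.527
amber [0.451 0.177 0.076] 0.485
pot [0.341 0.155 0.054] 0.374
tin [ 0.6   -0.164  0.03 ] 0.623
tube [ 0.618 -0.331  0.03 ] 0.701
```

View pics/top1.png

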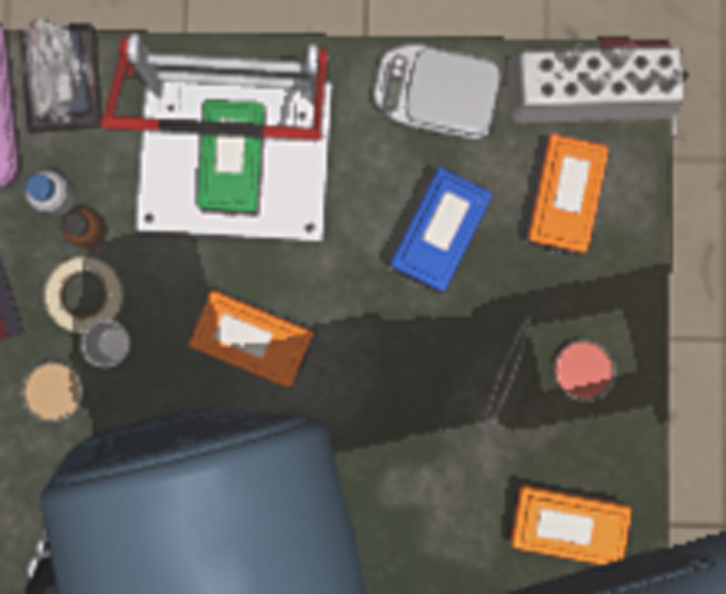

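The true orange case is at (327,173) in the top view: it is 0.58 m from the base, and the other two are about 0.35 m. The crop confirms its orange lid and white label. Next I'll fit the lid rectangles.

```bash
cat >> h.py <<'E'
def tool(case,t,gx,gz):
    "TCP pose for holding a case (x,y,z underside,yaw) at gx,gz in its frame, tool leaning t deg to its -x; camera to the front"
    x,y,z,yaw=case;t=np.radians(t);c,s=np.cos(t),np.sin(t)
    Rz=R.from_euler('z',yaw); M=Rz*R.from_matrix(np.array([[-c,0,s],[0,1,0],[-s,0,-c]]))
    p=np.array([x,y,z])+Rz.apply([gx,0,gz])-M.apply([0,0,ctrl.pinch_z]); return p,M
def delta(p,M,o=None):
    o=o or sensors.get_obs();r=rot(o)
    return np.r_[r.inv().apply(p-o["eef_pos"])*1e3,(r.inv()*M).as_rotvec()].round(3)
E
python3 - <<'E'
from h import *
im=cv2.imread("pics/top0.png");hsv=cv2.cvtColor(im,cv2.COLOR_BGR2HSV)
def fit(lo,hi,box,z,n):
    m=cv2.inRange(hsv,lo,hi);k=np.zeros_like(m);a,b,c,d=box;k[b:d,a:c]=m[b:d,a:c]
    k=cv2.morphologyEx(k,cv2.MORPH_CLOSE,np.ones((5,5)))
    cs=max(cv2.findContours(k,0,2)[0],key=cv2.contourArea)
    P=ray("top",cs[:,0].astype(float),z)[:,:2]
    (c,s,a)=cv2.minAreaRect((P*1e3).astype(np.float32)); B=cv2.boxPoints((c,s,a))
    e=[B[1]-B[0],B[2]-B[1]];e=max(e,key=np.linalg.norm);yaw=np.arctan(e[1]/e[0])
    print(n,np.round(c,1),np.round(s,1),"yaw deg",np.degrees(yaw).round(1))
fit((100,120,50),(130,255,255),(265,155,315,215),.052,"blue")
fit((5,130,120),(20,255,255),(305,150,350,200),.036,"orange")
fit((45,100,40),(80,255,255),(205,140,245,185),.050,"green")
E
python3 - <<'E'
from h import *
k=np.array([(137,232),(322,240),(322,83)])/3.3+[155,115]
P=ray("top",k,.01);print(P.round(3)); d=P[0]-P[1];print(np.degrees(np.arctan2(-d[0],d[1])),np.linalg.norm(d))
p,M=tool((.457,-.171,0,np.radians(-27)),35,-.01,.12);print(p,delta(p,M))
E
```

```text
blue [ 457.5 -168.7] [ 59.6 108.2] yaw deg -25.4
orange [ 498.4 -296.9] [ 61.5 111.2] yaw deg -11.3
green [526.   40.6] [ 58.1 107.4] yaw deg -2.1
[[ 0.451  0.135  0.01 ]
 [ 0.447 -0.053  0.01 ]
 [ 0.608 -0.049  0.01 ]]
-1.2520355546848707 0.18832620031925484
[ 0.45764676 -0.17132954  0.10468186] [ 332.846 -216.702  126.255   -0.671   -0.34    -2.125]
```

Run:
```python
from h import *
p,M=tool((.4575,-.1687,0,np.radians(-25.4)),35,-.012,.032);p=p-M.apply([0,0,.10]);print(p,delta(p,M))
```

```text
[ 0.40453586 -0.14355078  0.09859706] [ 297.723 -265.262  132.401   -0.679   -0.332   -2.152]
```

Request:
carry_out(
  deltas="25 -22 7 -0.057 -0.028 -0.179 0;50 -44 14 -0.113 -0.055 -0.359 0;75 -66 21 -0.17 -0.083 -0.538 0;100 -88 28 -0.226 -0.111 -0.717 0;124 -111 35 -0.283 -0.138 -0.897 0;149 -133 42 -0.339 -0.166 -1.076 0;174 -155 49 -0.396 -0.194 -1.255 0;199 -177 56 -0.453 -0.221 -1.435 0;224 -199 63 -0.509 -0.249 -1.614 0;248 -221 70 -0.566 -0.277 -1.793 0;273 -243 77 -0.622 -0.304 -1.973 0;298 -265 84 -0.679 -0.332 -2.152 0",
)

```text
time_s: 1.6
eef_pos: [0.4051, -0.1431, 0.1468]
eef_rot: [0.292, 0.221, 0.928, -0.066]
wrist_force: [-0.0, 0.5, 0.5]
opening: 1.001
grasp_force: 0.0
```

Run:
```python
from h import *
o=sensors.get_obs();cv2.imwrite("pics/w1.png",vision.camera("wrist"))
print(o["eef_pos"],o["q"].round(2) if hasattr(o["q"],'round') else o["q"],o["time_s"],o["dq"])
p,M=tool((.4575,-.1687,0,np.radians(-25.4)),35,-.012,.032);p=p-M.apply([0,0,.10]);print(p,delta(p,M))
x=np.array([(a,b,.052) for a in(-.055,.055) for b in(-.03,.03)]);W=R.from_euler('z',-25.4,degrees=True).apply(x)+[.4575,-.1687,0]
print(proj("wrist",W,o).round(1))
```

```text
[ 0.4050701  -0.14306304  0.14683066] [-0.74 -0.52  2.5   0.3   0.59 -2.05] 1.6 [ 0.43171846 -0.04629789  0.24805753  0.56089481 -0.34183652 -1.53821837]
[ 0.40453586 -0.14355078  0.09859706] [ 2.4658e+01 -3.3930e+00  3.8768e+01 -4.0000e-03 -6.0000e-03 -1.5000e-02]
[[211.8 140.3]
 [285.9 138.5]
 [225.3 212.7]
 [278.2 211.7]]
```

View pics/w1.png

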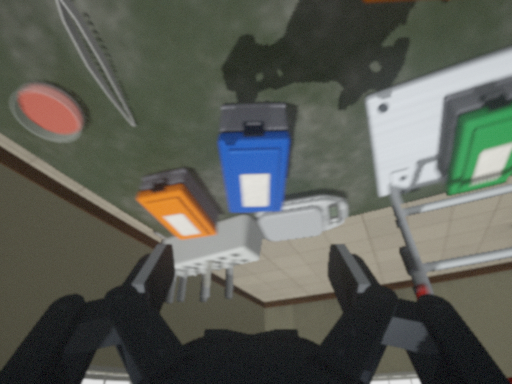

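The wrist view shows the blue case with its lid corners at about (220,136), (290,134), (229,212) and (283,209), and its latch facing me at (255,128). The true orange case is at (180,210), and the rack and green case are on the right. I'll lower to the hover pose and measure the lid again.

Request:
carry_out(
  deltas="8 -1 13 0 0 -0.005 0;16 -2 26 0 0 -0.01 0;25 -3 39 -0.004 -0.006 -0.015 0;25 -3 39 -0.004 -0.006 -0.015 0;25 -3 39 -0.004 -0.006 -0.015 0",
)

```text
time_s: 2.28
eef_pos: [0.4056, -0.1478, 0.1015]
eef_rot: [0.294, 0.217, 0.928, -0.067]
wrist_force: [-0.0, -0.3, 0.7]
opening: 0.999
grasp_force: 0.0
```

```bash
cat >> h.py <<'E'
HS=dict(blue=((100,120,40),(130,255,255)),orange=((3,130,70),(22,255,255)),green=((45,100,30),(85,255,255)))
def lid(cam,im,o,color,z,box=(0,0,512,384)):
    "lid rim fit: centre mm, size, yaw deg from colour blob, plane z"
    m=cv2.inRange(cv2.cvtColor(im,cv2.COLOR_BGR2HSV),*HS[color]);k=np.zeros_like(m);a,b,c,d=box;k[b:d,a:c]=m[b:d,a:c]
    k=cv2.morphologyEx(k,cv2.MORPH_CLOSE,np.ones((7,7)))
    cs=max(cv2.findContours(k,0,2)[0],key=cv2.contourArea)
    q=cv2.approxPolyDP(cs,.03*cv2.arcLength(cs,True),True)[:,0]
    P=ray(cam,cs[:,0].astype(float),z,o)[:,:2]
    c,s,a=cv2.minAreaRect((P*1e3).astype(np.float32));B=cv2.boxPoints((c,s,a))
    e=max([B[1]-B[0],B[2]-B[1]],key=np.linalg.norm)
    print(color,np.round(c,1),np.round(s,1),np.degrees(np.arctan(e[1]/e[0])).round(1),"poly",q.tolist(),ray(cam,q.astype(float),z,o)[:,:2].round(4).tolist())
E
python3 - <<'E'
from h import *
o=sensors.get_obs();im=vision.camera("wrist");cv2.imwrite("pics/w2.png",im)
print(o["eef_pos"],o["q"],o["time_s"],np.abs(o["dq"]).max(),ctrl.pinch_z)
lid("wrist",im,o,"blue",.052);lid("wrist",im,o,"green",.050)
p,M=tool((.4575,-.1687,0,np.radians(-25.4)),35,-.012,.032);print(delta(p,M))
E
```

```text
[ 0.40556526 -0.14781291  0.10146074] [-0.7633756  -0.36560555  2.53464175  0.4450514   0.41854081 -2.23192294] 2.275 0.012847486682760374 -0.0187
blue [ 452.2 -163.7] [ 58.5 121. ] -25.4 poly [[296, 170], [220, 171], [231, 246], [285, 244]] [[0.4097, -0.1156], [0.3879, -0.1614], [0.4925, -0.2126], [0.5129, -0.162]]
green [523.4  16. ] [133.7  36.2] 13.2 poly [[511, 151], [491, 158], [471, 231], [511, 225], [497, 224], [511, 199]] [[0.457, 0.0191], [0.4588, 0.0072], [0.5778, 0.0118], [0.5843, 0.0489], [0.5742, 0.0343], [0.5274, 0.0353]]
[ 4.67600e+00  4.03600e+00  1.00842e+02 -7.00000e-03  3.00000e-03
 -1.40000e-02]
```

View pics/w2.png

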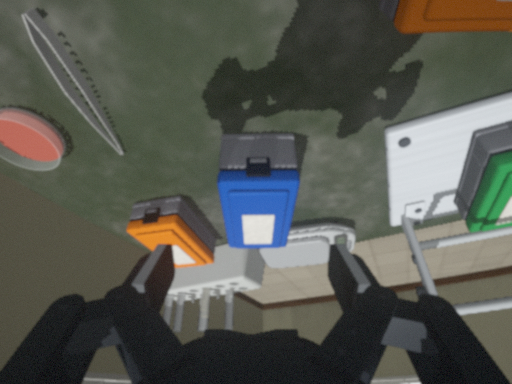

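The closer view agrees: the blue lid spans (220,171) to (296,170) in front and (231,246) to (285,244) at the far end, and its width measures 58.5 mm as it should. I'll advance along the tool axis and grasp.

Run:
```python
from h import *
p,M=tool((.454,-.165,0,np.radians(-25)),35,-.012,.030);print(p,delta(p,M))
```

```text
[ 0.45284525 -0.16446153  0.01468186] [ 9.7350e+00  5.7910e+00  9.9728e+01 -1.1000e-02  3.0000e-03 -2.0000e-02]
```

Request:
carry_out(
  deltas="10 6 25 -0.011 0.003 -0.02 0;10 6 50 -0.011 0.003 -0.02 0;10 6 70 -0.011 0.003 -0.02 0;10 6 85 -0.011 0.003 -0.02 0;10 6 95 -0.011 0.003 -0.02 0;10 6 100 -0.011 0.003 -0.02 0;10 6 100 -0.011 0.003 -0.02 0;10 6 100 -0.011 0.003 -0.02 0",
)

```text
time_s: 3.32
eef_pos: [0.4536, -0.1634, 0.0191]
eef_rot: [0.29, 0.206, 0.932, -0.065]
wrist_force: [0.1, -0.3, 0.7]
opening: 0.998
grasp_force: 0.0
```

Run:
```python
from h import *
o=sensors.get_obs();p,M=tool((.454,-.165,0,np.radians(-25)),35,-.012,.030);print(o["eef_pos"],delta(p,M),o["q"].round(3) if hasattr(o["q"],"round") else o["q"],o["wrist_force"])
im=vision.camera("wrist");cv2.imwrite("pics/w3.png",im);lid("wrist",im,o,"blue",.052)
```

```text
[ 0.45358434 -0.16336885  0.01905033] [ 2.655e+00 -1.300e+00  3.477e+00  0.000e+00 -7.000e-03  1.000e-03] [-0.692  0.108  2.41   1.336  0.148 -3.117] [ 0.11439055 -0.28453284  0.68094167]
blue [ 455.5 -165.7] [ 56.2 149.4] -25.8 poly [[173, 260], [218, 329], [222, 304], [275, 304], [279, 329], [323, 266], [313, 241], [182, 241]] [[0.3905, -0.1638], [0.5101, -0.2163], [0.4487, -0.1775], [0.4606, -0.1523], [0.5293, -0.1752], [0.4184, -0.1174], [0.3967, -0.1156], [0.3798, -0.1519]]
```

Request:
carry_out(
  deltas="0 0 0 0 0 0 1;0 0 0 0 0 0 1;0 0 0 0 0 0 1;0 0 0 0 0 0 1;0 0 0 0 0 0 1;0 0 0 0 0 0 1",
)

```text
time_s: 4.12
eef_pos: [0.4533, -0.1634, 0.019]
eef_rot: [0.29, 0.207, 0.932, -0.065]
wrist_force: [-7.9, 1.8, 11.7]
opening: 0.694
grasp_force: 60.9
```

```bash
cat > kin.py <<'E'
from h import *
from scipy.optimize import least_squares
def fk(q,k):
    r0,e1,h,L1,L2,e2,d=k
    A=R.from_euler('z',q[0]);B=A*R.from_euler('y',q[1]);C=B*R.from_euler('y',q[2]);D=C*R.from_euler('z',q[3]);E=D*R.from_euler('y',q[4]);F=E*R.from_euler('z',q[5])
    return A.apply([r0,e1,h])+B.apply([0,0,L1])+C.apply([e2,0,L2])+F.apply([0,0,d]),F
E
python3 - <<'E'
from kin import *
o=sensors.get_obs();print(o["opening"],o["grasp_force"],o["wrist_force"],ctrl.pinch_z,o["eef_pos"],o["q"])
D=[([-1.314,.1815,1.6075,0,1.354,-.206],[.257,-.5145,.2305]),([-0.7633756,-0.36560555,2.53464175,0.4450514,0.41854081,-2.23192294],[0.40556526,-0.14781291,0.10146074]),(o["q"],o["eef_pos"])]
f=lambda k:np.concatenate([(fk(q,k)[0]-p) for q,p in D])
s=least_squares(f,[0,0,.3,.4,.4,0,.25]);print(s.x.round(4),np.abs(s.fun).max())
F=fk(o["q"],s.x)[1]; print((F.inv()*rot(o)).as_rotvec())
F=fk(D[0][0],s.x)[1]; print((F.inv()*R.from_quat([.973,.229,0,-.001])).as_rotvec())
E
```

```text
0.693985343239019 60.85555627942085 [-7.90126451  1.83290378 11.70777353] -0.0187 [ 0.45332231 -0.16339393  0.01895177] [-0.69220442  0.107652    2.41060374  1.33679432  0.14798603 -3.11730753]
[0.0007 0.1179 0.313  0.4383 0.5143 0.0859 0.3184] 9.288906021542864e-05
[ 0.00000000e+00 -1.84972160e-16  1.57079633e+00]
[3.12997317e-04 5.82163879e-04 1.57129667e+00]
```

```bash
cat >> kin.py <<'E'
KK=np.array([.0007,.1179,.3130,.4383,.5143,.0859,.3184])
LO=np.array([-2.99,-.89,.3,-1.14,0,-3.12]);HI=np.array([2.99,2.07,2.58,4.28,2.63,3.12])
def ik(p,M,seed):
    f=lambda q:np.r_[(fk(q,KK)[0]-p)*5,(M.inv()*fk(q,KK)[1]*R.from_euler('z',np.pi/2)).as_rotvec()]
    best=None
    for s in [seed]+list(np.random.default_rng(0).uniform(LO,HI,(25,6))):
        r=least_squares(f,np.clip(s,LO+1e-3,HI-1e-3),bounds=(LO,HI),xtol=1e-12,ftol=1e-12)
        if r.cost<1e-8 and (best is None or np.abs(r.x-seed).max()<np.abs(best-seed).max()): best=r.x
    return best
E
python3 - <<'E'
from kin import *
o=sensors.get_obs();q=np.array(o["q"])
for n,c,gx,gz in [("blue lift",(.454,-.165,.06,np.radians(-25)),-.012,.035),("blue front of rack",(.46,.04,.11,np.radians(-1.7)),-.012,.035),("blue home",(.528,.04,.05,np.radians(-1.7)),-.012,.035),("or pick",(.498,-.297,0,np.radians(-11.3)),-.012,.026),("or home",(.528,.04,.102,np.radians(-1.7)),-.012,.026)]:
  for t in (30,35,40):
    r=ik(*tool(c,t,gx,gz),q); print(n,t,None if r is None else r.round(2))
E
```

```text
blue lift 30 [-0.68 -0.09  2.36  0.33  0.39 -2.09]
blue lift 35 [-0.7  -0.11  2.42  0.56  0.28 -2.33]
blue lift 40 [-0.72 -0.12  2.47  1.03  0.21 -2.81]
blue front of rack 30 [-0.25 -0.3   2.38  0.21  0.55 -1.95]
blue front of rack 35 [-0.27 -0.34  2.44  0.32  0.46 -2.05]
blue front of rack 40 [-0.29 -0.37  2.5   0.49  0.37 -2.23]
blue home 30 [-0.2   0.05  2.25  0.26  0.34 -1.97]
blue home 35 [-0.22  0.04  2.3   0.5   0.22 -2.21]
blue home 40 [-0.23  0.04  2.35  1.15  0.14 -2.87]
or pick 30 [-0.94  0.32  2.1   0.85  0.47 -3.04]
or pick 35 [-0.98  0.33  2.14  1.13  0.46  2.94]
or pick 40 [-1.02  0.34  2.18  1.4   0.5   2.65]
or home 30 [-0.2  -0.06  2.23  0.2   0.46 -1.9 ]
or home 35 [-0.22 -0.08  2.29  0.32  0.34 -2.03]
or home 40 [-0.23 -0.09  2.35  0.58  0.23 -2.29]
```

Run:
```python
from kin import *
o=sensors.get_obs();r=rot(o)
a=tool((.454,-.165,.07,np.radians(-25)),35,-.012,.035);print(delta(o["eef_pos"]+np.array([0,0,.07]),a[1]))
b=tool((.44,.04,.09,np.radians(-1.7)),35,-.012,.035);print(delta(*b),b[0],ik(*b,np.array(o["q"])))
```

```text
[-3.9761e+01 -2.6000e-02 -5.7611e+01 -0.0000e+00 -7.0000e-03  0.0000e+00]
[ 3.00830e+01  1.78163e+02 -1.31082e+02 -2.32000e-01 -7.00000e-03
 -3.34000e-01] [0.43872644 0.0400378  0.10968186] [-0.29468169 -0.35406038  2.50462888  0.37466208  0.42301833 -2.13384484]
```

Request:
carry_out(
  deltas="-2 0 -3 0 0 0 1;-8 0 -12 0 -0.003 0 1;-20 0 -30 0 -0.007 0 1;-40 0 -58 0 -0.007 0 1;-30 25 -69 -0.033 -0.007 -0.048 1;-20 51 -79 -0.066 -0.007 -0.095 1;-10 76 -90 -0.1 -0.007 -0.143 1;0 102 -100 -0.133 -0.007 -0.19 1;10 127 -110 -0.166 -0.007 -0.24 1;20 153 -121 -0.2 -0.007 -0.287 1;30 178 -131 -0.232 -0.007 -0.334 1;30 178 -131 -0.232 -0.007 -0.334 1",
)

```text
time_s: 5.62
eef_pos: [0.4375, 0.0415, 0.1084]
eef_rot: [0.299, 0.013, 0.954, -0.004]
wrist_force: [0.2, -0.3, -3.3]
opening: 0.693
grasp_force: 65.7
```

Run:
```python
from kin import *
o=sensors.get_obs();im=vision.camera("wrist");cv2.imwrite("pics/w4.png",im)
b=tool((.44,.04,.09,np.radians(-1.7)),35,-.012,.035);print(o["eef_pos"],delta(*b),np.abs(o["dq"]).max(),o["wrist_force"],o["opening"],o["grasp_force"],rot(o).as_matrix().round(3).tolist())
```

```text
[0.43747306 0.0414841  0.1084102 ] [-1.232e+00 -5.900e-01 -3.750e-01  1.000e-03 -2.000e-03  1.000e-03] 0.03524407318021504 [ 0.21779001 -0.26443235 -3.33373493] 0.6930998804052773 65.72303518652916 [[-0.82, 0.026, 0.571], [0.022, 1.0, -0.014], [-0.571, 0.001, -0.821]]
```

View pics/w4.png

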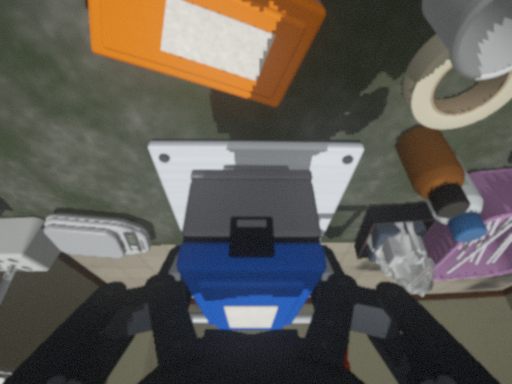

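The wrist view shows the held blue case with its latch at (252,232), and the rack plate's front edge running (149,143)–(362,143). I'll enlarge to read the corners.

Run:
```python
import cv2
im=cv2.imread("pics/w4.png")[135:325,140:375]
cv2.imwrite("pics/w4c.png",cv2.resize(cv2.convertScaleAbs(im,alpha=1.6,beta=20),None,fx=3.1,fy=3.1,interpolation=cv2.INTER_CUBIC))
```

```text
(no output)
```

View pics/w4c.png

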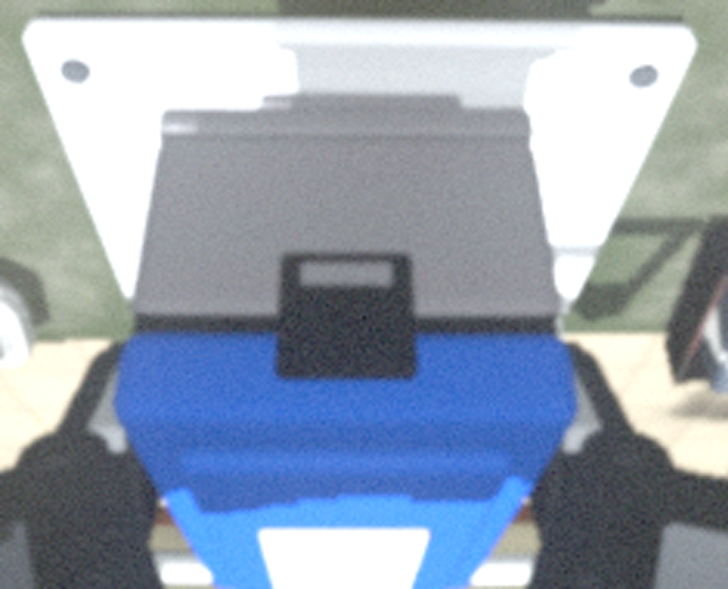

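Run:
```python
from kin import *
o=sensors.get_obs()
f=lambda L:np.array(L,float)/3.1+[140,135]
zb=o["eef_pos"][2]-.019
for n,L,z in [("blue bottom front",[(163,112),(530,112)],zb),("lid front top",[(118,412),(576,410)],zb+.052),("plate front top",[(26,42),(693,45)],.01),("holes",[(75,71),(644,76)],.01),("plate sides far",[(125,300),(575,300)],.01)]:
    P=ray("wrist",f(L),z,o);d=P[0]-P[1];print(n,P.round(4).tolist(),"mid",P.mean(0).round(4),"w",np.linalg.norm(d).round(4),"yaw",np.degrees(np.arctan2(d[0],-d[1])).round(2))
```

```text
blue bottom front [[0.3923, 0.0125, 0.0897], [0.3941, 0.0716, 0.0897]] mid [0.3932 0.0421 0.0897] w 0.0591 yaw -1.74
lid front top [[0.3868, 0.0147, 0.1417], [0.388, 0.0693, 0.1417]] mid [0.3874 0.042  0.1417] w 0.0546 yaw -1.22
plate front top [[0.4525, -0.0485, 0.01], [0.4592, 0.138, 0.01]] mid [0.4559 0.0447 0.01  ] w 0.1866 yaw -2.06
holes [[0.4646, -0.038, 0.01], [0.4716, 0.1273, 0.01]] mid [0.4681 0.0446 0.01  ] w 0.1654 yaw -2.44
plate sides far [[0.603, -0.0565, 0.01], [0.609, 0.1336, 0.01]] mid [0.606  0.0385 0.01  ] w 0.1902 yaw -1.83
```

Run:
```python
from kin import *
o=sensors.get_obs()
for dx,dz in [(-.01,.09),(0,.09),(-.02,.1)]:
    p=o["eef_pos"]+np.array([dx,0,dz]);print(dx,dz,delta(p,rot(o))[:3],ik(p,rot(o),np.array(o["q"])))
    o2=dict(o);o2["eef_pos"]=p
    print(proj("wrist",[(.478,.07,.05),(.478,.01,.05),(.478,.07,.01),(.478,.01,.01),(.588,.07,.05),(.588,.01,.05)],o2).round(0).tolist())
```

```text
-0.01 0.09 [-43.277  -0.253 -79.542] [-0.30742451 -0.63145767  2.44485808  0.23369602  0.75154175 -1.97423383]
[[280.0, 137.0], [224.0, 138.0], [277.0, 113.0], [226.0, 114.0], [275.0, 197.0], [232.0, 198.0]]
0 0.09 [-5.1477e+01  2.4000e-02 -7.3825e+01] [-0.29431805 -0.58662878  2.4236361   0.22938417  0.72565397 -1.96394192]
[[280.0, 129.0], [223.0, 131.0], [278.0, 106.0], [225.0, 107.0], [276.0, 192.0], [232.0, 193.0]]
-0.02 0.1 [-40.797  -0.527 -93.463] [-0.32182057 -0.69546067  2.45253232  0.23134819  0.80959541 -1.97524242]
[[279.0, 137.0], [225.0, 139.0], [277.0, 115.0], [227.0, 116.0], [275.0, 195.0], [233.0, 196.0]]
```

Request:
carry_out(
  deltas="-12 0 -18 0 0 0 1;-25 0 -37 0 0 0 1;-38 0 -55 0 0 0 1;-51 0 -74 0 0 0 1;-51 0 -74 0 0 0 1;-51 0 -74 0 0 0 1",
)

```text
time_s: 6.42
eef_pos: [0.4375, 0.0396, 0.1978]
eef_rot: [0.299, 0.014, 0.954, -0.004]
wrist_force: [0.0, -0.2, -3.4]
opening: 0.698
grasp_force: 65.8
```

Run:
```python
from kin import *
o=sensors.get_obs();im=vision.camera("wrist");cv2.imwrite("pics/w5.png",im)
np.save("o5.npy",np.r_[o["eef_pos"],o["eef_rot"]]);print(o["eef_pos"],np.abs(o["dq"]).max())
cv2.imwrite("pics/w5c.png",cv2.resize(cv2.convertScaleAbs(im[80:215,165:340],alpha=1.6,beta=20),None,fx=4.4,fy=4.4,interpolation=cv2.INTER_CUBIC))
```

```text
[0.43750075 0.03964348 0.19775978] 0.010795599656857384
```

View pics/w5c.png

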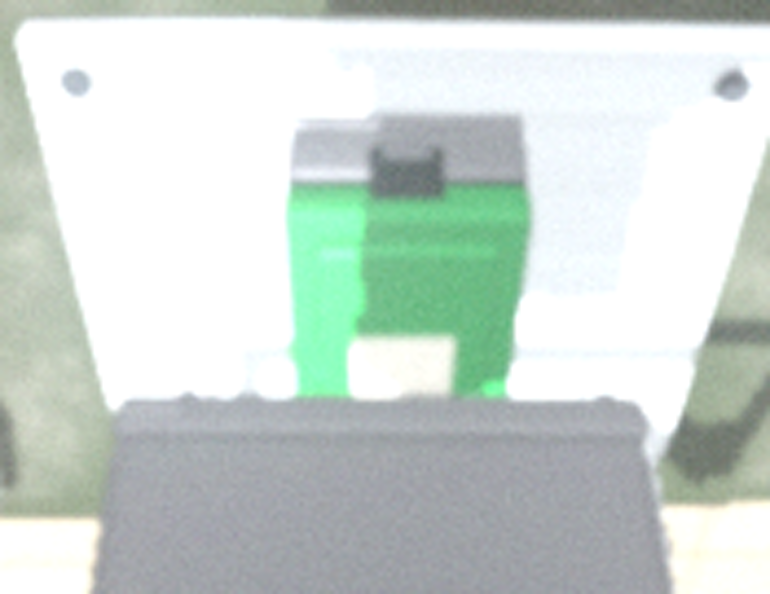

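Run:
```python
from kin import *
a=np.load("o5.npy");o=dict(eef_pos=a[:3],eef_rot=a[3:])
f=lambda L:np.array(L,float)/4.4+[165,80]
zb=a[2]-.019
for n,L,z in [("blue bottom front",[(118,402),(640,402)],zb),("green bottom front",[(295,116),(522,116)],.01),("green lid bottom? z~.04",[(290,184),(526,186)],.04),("green lid front top",[(291,209),(528,211)],.05),("green panel front",[(320,249),(494,249)],.054),("lid sides far",[(299,390),(509,390)],.05),("plate front top",[(18,42),(790,45)],.01),("holes",[(76,82),(732,85)],.01)]:
    P=ray("wrist",f(L),z,o);d=P[0]-P[1];print(n,P.round(4).tolist(),"mid",P.mean(0).round(4),"w",np.linalg.norm(d).round(4),"yaw",np.degrees(np.arctan2(d[0],-d[1])).round(2))
```

```text
blue bottom front [[0.392, 0.0112, 0.1788], [0.394, 0.0705, 0.1788]] mid [0.393  0.0409 0.1788] w 0.0593 yaw -1.91
green bottom front [[0.4758, 0.0174, 0.01], [0.4776, 0.0753, 0.01]] mid [0.4767 0.0464 0.01  ] w 0.058 yaw -1.79
green lid bottom? z~.04 [[0.4734, 0.0176, 0.04], [0.4757, 0.0739, 0.04]] mid [0.4746 0.0457 0.04  ] w 0.0563 yaw -2.42
green lid front top [[0.4726, 0.0184, 0.05], [0.475, 0.0735, 0.05]] mid [0.4738 0.0459 0.05  ] w 0.0552 yaw -2.44
green panel front [[0.4815, 0.0246, 0.054], [0.4829, 0.0657, 0.054]] mid [0.4822 0.0451 0.054 ] w 0.0411 yaw -1.83
lid sides far [[0.5359, 0.015, 0.05], [0.5378, 0.0726, 0.05]] mid [0.5369 0.0438 0.05  ] w 0.0577 yaw -1.88
plate front top [[0.4517, -0.0479, 0.01], [0.4584, 0.1394, 0.01]] mid [0.4551 0.0458 0.01  ] w 0.1874 yaw -2.04
holes [[0.4636, -0.0363, 0.01], [0.4696, 0.1274, 0.01]] mid [0.4666 0.0455 0.01  ] w 0.1639 yaw -2.1
```

Request:
carry_out(
  deltas="20 0 28 0 0 0 1;40 0 57 0 0 0 1;59 0 85 0 0 0 1;48 1 94 0 0 0 1;36 2 103 0 0 0 1;20 4 114 0 0 0 1;4 6 124 0 0 0 1;-4 7 130 0 0 0 1;-8 7 132 0 0 0 1;-8 7 132 0 0 0 1;-8 7 132 0 0 0 1",
)

```text
time_s: 7.85
eef_pos: [0.5199, 0.0445, 0.0954]
eef_rot: [0.3, 0.014, 0.954, -0.004]
wrist_force: [-0.3, 0.2, -2.6]
opening: 0.692
grasp_force: 65.6
```

Run:
```python
from kin import *
o=sensors.get_obs();im=vision.camera("wrist");cv2.imwrite("pics/w6.png",im)
print(o["eef_pos"],np.abs(o["dq"]).max(),o["wrist_force"],o["q"].round(2) if hasattr(o["q"],"round") else o["q"],rot(o).as_matrix().round(3).tolist())
cv2.imwrite("pics/w6c.png",cv2.resize(cv2.convertScaleAbs(im[95:255,150:350],alpha=1.6,beta=20),None,fx=3.7,fy=3.7,interpolation=cv2.INTER_CUBIC))
```

```text
[0.51992158 0.04454456 0.09536313] 0.004849813855218832 [-0.32948132  0.16560409 -2.55160052] [-0.21 -0.05  2.31  0.36  0.29 -2.06] [[-0.819, 0.029, 0.572], [0.024, 1.0, -0.017], [-0.573, 0.0, -0.82]]
```

View pics/w6c.png

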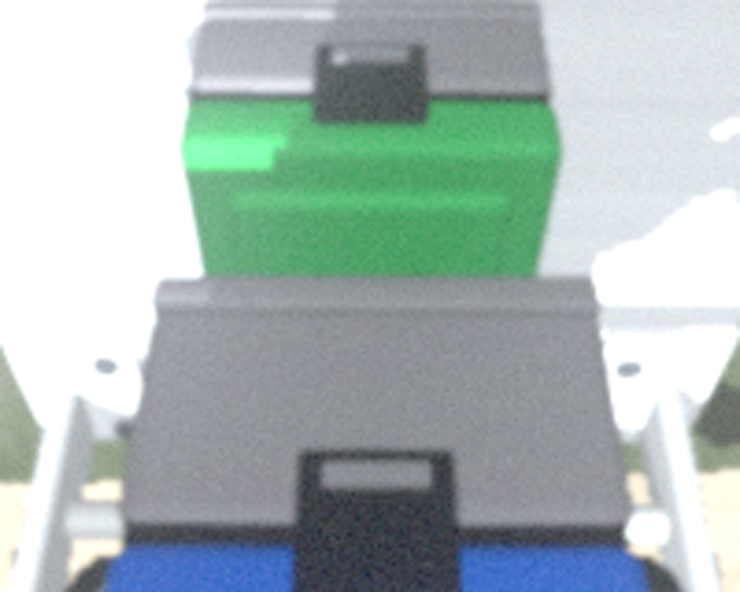

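Run:
```python
from kin import *
o=sensors.get_obs()
f=lambda L:np.array(L,float)/3.7+[150,95]
zb=o["eef_pos"][2]-.019
for n,L,z in [("blue bottom front",[(157,281),(594,281)],zb),("blue lid bottom",[(122,537),(628,537)],zb+.042),("blue latch",[(298,455),(456,455)],zb+.03),("green latch",[(315,46),(427,46)],.03),("green lid bottom",[(188,97),(552,98)],.04),("green lid front top",[(184,152),(560,153)],.05),("green panel front",[(235,200),(508,200)],.054)]:
    P=ray("wrist",f(L),z,o);d=P[0]-P[1];print(n,P.round(4).tolist(),"mid",P.mean(0).round(4),"w",np.linalg.norm(d).round(4),"yaw",np.degrees(np.arctan2(d[0],-d[1])).round(2))
```

```text
blue bottom front [[0.4742, 0.0165, 0.0765], [0.4761, 0.0753, 0.0765]] mid [0.4751 0.0459 0.0765] w 0.0589 yaw -1.83
blue lid bottom [[0.466, 0.0198, 0.1185], [0.4678, 0.0721, 0.1185]] mid [0.4669 0.0459 0.1185] w 0.0523 yaw -1.91
blue latch [[0.4701, 0.0372, 0.1065], [0.4707, 0.055, 0.1065]] mid [0.4704 0.0461 0.1065] w 0.0178 yaw -1.88
green latch [[0.4713, 0.0364, 0.03], [0.4718, 0.0543, 0.03]] mid [0.4716 0.0454 0.03  ] w 0.0179 yaw -1.8
green lid bottom [[0.4727, 0.0169, 0.04], [0.4747, 0.0735, 0.04]] mid [0.4737 0.0452 0.04  ] w 0.0567 yaw -2.01
green lid front top [[0.4751, 0.017, 0.05], [0.4771, 0.0739, 0.05]] mid [0.4761 0.0454 0.05  ] w 0.0569 yaw -2.01
green panel front [[0.4815, 0.0242, 0.054], [0.4829, 0.0661, 0.054]] mid [0.4822 0.0451 0.054 ] w 0.042 yaw -1.82
```

Blue and green agree to about 0.6 mm in y and about 1 mm in x, with yaw equal. I'll lower by feel.

Request:
carry_out(
  deltas="4 -0.5 6 0 0 0 1;8 -0.5 11 0 0 0 1;10.3 -0.5 14.8 0 0 0 1;11.5 -0.5 16.4 0 0 0 1;12.6 -0.5 18 0 0 0 1;12.6 -0.5 18 0 0 0 1",
)

```text
time_s: 8.65
eef_pos: [0.5206, 0.044, 0.0736]
eef_rot: [0.3, 0.014, 0.954, -0.004]
wrist_force: [0.2, 0.2, -2.9]
opening: 0.696
grasp_force: 65.7
```

Request:
carry_out(
  deltas="0.3 0 0.4 0 0 0 1;0.6 0 0.8 0 0 0 1;0.9 0 1.2 0 0 0 1;1.2 0 1.6 0 0 0 1;1.2 0 1.6 0 0 0 1",
)

```text
time_s: 9.28
eef_pos: [0.5204, 0.044, 0.0716]
eef_rot: [0.3, 0.014, 0.954, -0.004]
wrist_force: [-0.9, 0.2, -3.2]
opening: 0.696
grasp_force: 65.7
```

Request:
carry_out(
  deltas="0.3 0 0.4 0 0 0 1;0.6 0 0.8 0 0 0 1;0.6 0 0.8 0 0 0 1",
)

```text
time_s: 9.65
eef_pos: [0.5204, 0.044, 0.0706]
eef_rot: [0.3, 0.014, 0.954, -0.004]
wrist_force: [-0.3, -0.4, -2.9]
opening: 0.695
grasp_force: 65.7
```

Request:
carry_out(
  deltas="0.3 0 0.4 0 0 0 1;0.6 0 0.8 0 0 0 1;0.6 0 0.8 0 0 0 1",
)

```text
time_s: 10.02
eef_pos: [0.5204, 0.044, 0.0696]
eef_rot: [0.3, 0.014, 0.954, -0.004]
wrist_force: [0.1, 0.2, -2.2]
opening: 0.697
grasp_force: 65.7
```

Request:
carry_out(
  deltas="0.3 0 0.4 0 0 0 1;0.6 0 0.8 0 0 0 1;0.6 0 0.8 0 0 0 1",
)

```text
time_s: 10.4
eef_pos: [0.5206, 0.044, 0.0691]
eef_rot: [0.301, 0.014, 0.954, -0.004]
wrist_force: [-5.7, -0.3, 5.9]
opening: 0.693
grasp_force: 67.2
```

Blue is home: its underside is at about 0.050 m and I felt contact of about 9 N. I'll ease off, release and retreat along the tool axis.

Request:
carry_out(
  deltas="-0.2 0 -0.3 0 0 0 1;-0.2 0 -0.3 0 0 0 0.2;-0.2 0 -0.3 0 0 0 0;-0.2 0 -0.3 0 0 0 0;-0.2 0 -0.3 0 0 0 0;-0.2 0 -0.3 0 0 0 0",
)

```text
time_s: 11.15
eef_pos: [0.5204, 0.044, 0.0691]
eef_rot: [0.3, 0.014, 0.954, -0.004]
wrist_force: [-0.9, -0.5, 0.5]
opening: 1.0
grasp_force: 0.0
```

Request:
carry_out(
  deltas="0 0 -15 0 0 0 0;0 0 -35 0 0 0 0;0 0 -60 0 0 0 0;0 0 -90 0 0 0 0;0 0 -110 0 0 0 0;0 0 -110 0 0 0 0;0 0 -110 0 0 0 0",
)

```text
time_s: 12.02
eef_pos: [0.4575, 0.0458, 0.1588]
eef_rot: [0.3, 0.014, 0.954, -0.004]
wrist_force: [-0.5, 0.3, -0.2]
opening: 0.997
grasp_force: 0.0
```

Run:
```python
from kin import *
o=sensors.get_obs();im=vision.camera("wrist");cv2.imwrite("pics/w7.png",im)
print(o["eef_pos"],o["wrist_force"],o["q"],rot(o).as_matrix().round(3).tolist());np.save("o7.npy",np.r_[o["eef_pos"],o["eef_rot"]])
q=np.array(o["q"])
for y in (-11.3,-9):
 for t in (26,28,30):
  for h in (0,.1):
    p,M=tool((.503,-.300,0,np.radians(y)),t,-.02,.027);p=p-M.apply([0,0,h]);r=ik(p,M,q);print(y,t,h,p.round(3),None if r is None else r.round(2))
```

```text
[0.45746666 0.04578936 0.15880183] [-0.51884644  0.32133306 -0.17615059] [-0.2510481  -0.41668753  2.4216035   0.24308107  0.55118369 -1.96142971] [[-0.819, 0.03, 0.573], [0.024, 1.0, -0.017], [-0.573, 0.0, -0.819]]
-11.3 26 0 [ 0.491 -0.298  0.01 ] [-0.92  0.32  2.06  0.65  0.5  -2.83]
-11.3 26 0.1 [ 0.448 -0.289  0.1  ] [-0.99  0.04  2.14  0.51  0.7  -2.72]
-11.3 28 0 [ 0.492 -0.298  0.01 ] [-0.93  0.32  2.08  0.75  0.48 -2.94]
-11.3 28 0.1 [ 0.446 -0.289  0.099] [-1.02  0.03  2.17  0.58  0.68 -2.8 ]
-11.3 30 0 [ 0.493 -0.298  0.011] [-0.95  0.32  2.1   0.85  0.47 -3.05]
-11.3 30 0.1 [ 0.444 -0.288  0.097] [-1.04  0.02  2.2   0.65  0.67 -2.88]
-9 26 0 [ 0.491 -0.298  0.01 ] [-0.93  0.33  2.06  0.66  0.52 -2.89]
-9 26 0.1 [ 0.448 -0.291  0.1  ] [-1.01  0.05  2.13  0.52  0.72 -2.78]
-9 28 0 [ 0.492 -0.298  0.01 ] [-0.94  0.32  2.08  0.76  0.51 -2.99]
-9 28 0.1 [ 0.446 -0.291  0.099] [-1.03  0.04  2.16  0.59  0.7  -2.85]
-9 30 0 [ 0.492 -0.298  0.011] [-0.96  0.32  2.09  0.85  0.5  -3.09]
-9 30 0.1 [ 0.443 -0.291  0.097] [-1.06  0.03  2.19  0.66  0.69 -2.94]
```

View pics/w7.png

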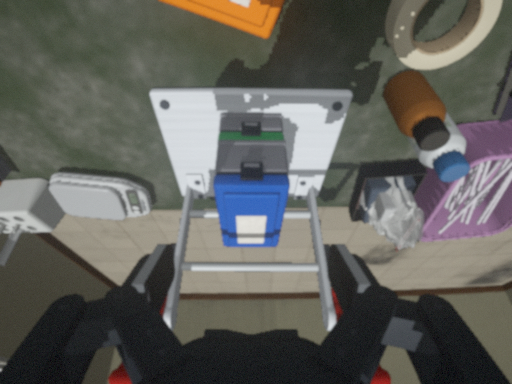

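The picture shows blue sitting squarely on green, with its lid spanning (217,178) to (287,245) and the rack clear. My picture views are used up, so I'll measure by code from here. Next is the hover above the true orange case.

Run:
```python
from kin import *
o=sensors.get_obs();q=np.array(o["q"])
p,M=tool((.501,-.298,0,np.radians(-11.3)),28,-.014,.027);p=p-M.apply([0,0,.12]);d=delta(p,M);print(p,d,ik(p,M,q))
for i in range(1,11): print(" ".join(f"{v:g}" for v in np.r_[(d[:3]*i/10).round(0),(d[3:]*i/10).round(3)]),0,end=";")
im=cv2.imread("pics/w7.png");lid("wrist",im,o,"blue",.102)
```

```text
[ 0.44063584 -0.28593805  0.11644259] [ 2.95230e+01 -3.32159e+02  3.03590e+01  8.80000e-02  1.20000e-01
  1.43000e-01] [-1.02444565 -0.02709141  2.17753596  0.54917936  0.72348678 -2.76587642]
3 -33 3 0.009 0.012 0.014 0;6 -66 6 0.018 0.024 0.029 0;9 -100 9 0.026 0.036 0.043 0;12 -133 12 0.035 0.048 0.057 0;15 -166 15 0.044 0.06 0.072 0;18 -199 18 0.053 0.072 0.086 0;21 -233 21 0.062 0.084 0.1 0;24 -266 24 0.07 0.096 0.114 0;27 -299 27 0.079 0.108 0.129 0;30 -332 30 0.088 0.12 0.143 0;blue [517.1  43.8] [ 58.1 116.7] -1.9 poly [[217, 175], [224, 244], [275, 245], [286, 176]] [[0.4591, 0.0212], [0.5721, 0.0138], [0.5763, 0.0678], [0.4619, 0.071]]
```

Request:
carry_out(
  deltas="3 -33 3 0.009 0.012 0.014 0;6 -66 6 0.018 0.024 0.029 0;9 -100 9 0.026 0.036 0.043 0;12 -133 12 0.035 0.048 0.057 0;15 -166 15 0.044 0.06 0.072 0;18 -199 18 0.053 0.072 0.086 0;21 -233 21 0.062 0.084 0.1 0;24 -266 24 0.07 0.096 0.114 0;27 -299 27 0.079 0.108 0.129 0;30 -332 30 0.088 0.12 0.143 0;30 -332 30 0.088 0.12 0.143 0;30 -332 30 0.088 0.12 0.143 0",
)

```text
time_s: 13.58
eef_pos: [0.4398, -0.2848, 0.1159]
eef_rot: [0.241, 0.096, 0.966, -0.023]
wrist_force: [0.0, 0.6, 0.4]
opening: 0.999
grasp_force: 0.0
```

Run:
```python
from kin import *
o=sensors.get_obs();im=vision.camera("wrist");cv2.imwrite("pics/w8.png",im)
print(o["eef_pos"],np.abs(o["dq"]).max(),o["q"])
lid("wrist",im,o,"orange",.036,(100,60,400,330))
hsv=cv2.cvtColor(im,cv2.COLOR_BGR2HSV)
u0=proj("wrist",[(.45,-.287,.036)],o)[0];print(u0)
for du in (-15,15):
    c=int(u0[0]+du);print(c,[(v,*hsv[v,c].tolist()) for v in range(int(u0[1])-40,int(u0[1])+16,2)])
p,M=tool((.503,-.298,0,np.radians(-11.3)),28,-.018,.027);print(delta(p,M))
```

```text
[ 0.43980381 -0.2848135   0.115907  ] 0.024071358831511742 [-1.02581699 -0.02783481  2.1796252   0.55056434  0.72507272 -2.76769427]
orange [ 491.  -293.6] [ 59.  116.4] -11.6 poly [[218, 157], [226, 236], [277, 237], [288, 159]] [[0.4334, -0.3097], [0.5405, -0.3321], [0.5536, -0.2783], [0.4465, -0.2557]]
[250.34642705 168.12251016]
235 [(128, 30, 61, 75), (130, 25, 62, 78), (132, 22, 61, 80), (134, 21, 72, 82), (136, 20, 81, 79), (138, 17, 59, 90), (140, 0, 25, 112), (142, 171, 20, 127), (144, 174, 22, 117), (146, 0, 23, 120), (148, 175, 25, 122), (150, 178, 24, 126), (152, 178, 25, 133), (154, 1, 43, 126), (156, 11, 166, 157), (158, 14, 192, 189), (160, 14, 186, 195), (162, 14, 184, 204), (164, 16, 185, 250), (166, 19, 184, 255), (168, 19, 182, 255), (170, 18, 185, 255), (172, 16, 188, 248), (174, 17, 182, 255), (176, 19, 170, 255), (178, 19, 180, 255), (180, 19, 178, 255), (182, 19, 178, 255)]
265 [(128, 35, 45, 114), (130, 33, 46, 112), (132, 26, 57, 99), (134, 18, 71, 86), (136, 16, 74, 89), (138, 14, 65, 94), (140, 5, 28, 117), (142, 173, 24, 127), (144, 175, 25, 122), (146, 176, 29, 123), (148, 0, 29, 124), (150, 0, 30, 128), (152, 174, 30, 135), (154, 1, 45, 129), (156, 12, 163, 166), (158, 15, 199, 200), (160, 14, 185, 214), (162, 15, 194, 221), (164, 16, 183, 255), (166, 19, 182, 255), (168, 19, 184, 255), (170, 19, 184, 255), (172, 16, 186, 248), (174, 17, 181, 255), (176, 19, 176, 255), (178, 19, 179, 255), (180, 18, 179, 255), (182, 18, 177, 255)]
[ 8.0500e-01 -1.0500e+00  1.1929e+02  2.0000e-03 -0.0000e+00 -0.0000e+00]
```

Run:
```python
from kin import *
o=sensors.get_obs();ax=np.array([np.cos(np.radians(-11.5)),np.sin(np.radians(-11.5)),0])
for v,z in ((139,0),(155.5,.026),(163,.036)): print((ray("wrist",[(252.5,v)],z,o)[0]+.055*ax).round(4))
p,M=tool((.503,-.296,0,np.radians(-11.5)),28,-.018,.027);print(p,delta(p,M),ik(p,M,np.array(o["q"])))
```

```text
[ 0.5015 -0.2952  0.    ]
[ 0.4996 -0.295   0.026 ]
[ 0.4993 -0.295   0.036 ]
[ 0.49396423 -0.29416165  0.01048888] [ 1.1520e+00  9.4400e-01  1.1911e+02  4.0000e-03 -0.0000e+00  3.0000e-03] [-0.92379164  0.31686136  2.08524488  0.74774934  0.4744409  -2.92252333]
```

Request:
carry_out(
  deltas="1 2 30 0.004 0 0.003 0;1 2 60 0.004 0 0.003 0;1 2 85 0.004 0 0.003 0;1 2 102 0.004 0 0.003 0;1 2 112 0.004 0 0.003 0;1 2 117 0.004 0 0.003 0;1 2 117 0.004 0 0.003 0;1 2 117 0.004 0 0.003 0;1 2 117 0.004 0 0.003 0;1 2 117 0.004 0 0.003 1;1 2 117 0.004 0 0.003 1;1 2 117 0.004 0 0.003 1",
)

```text
time_s: 15.12
eef_pos: [0.4938, -0.2946, 0.0142]
eef_rot: [0.242, 0.097, 0.965, -0.026]
wrist_force: [-3.8, 1.3, 5.8]
opening: 0.69
grasp_force: 63.8
```

Request:
carry_out(
  deltas="0 0 0 0 0 0 1;0 0 0 0 0 0 1;0 0 0 0 0 0 1",
)

```text
time_s: 15.5
eef_pos: [0.4939, -0.2947, 0.0142]
eef_rot: [0.242, 0.097, 0.965, -0.026]
wrist_force: [-3.1, 1.7, 6.6]
opening: 0.692
grasp_force: 63.8
```

Run:
```python
from kin import *
o=sensors.get_obs();print(o["eef_pos"],o["opening"],o["grasp_force"],o["wrist_force"],o["q"],rot(o).as_matrix().round(4).tolist())
np.save("opick.npy",np.r_[o["eef_pos"],o["eef_rot"]])
r=rot(o);print(delta(o["eef_pos"]+np.array([0,0,.1]),r)[:3])
# target above blue, in front of rack: same tilt, yaw -2
Rz=R.from_euler('z',np.radians(-1.9)-np.arctan2(r.as_matrix()[1,2],r.as_matrix()[0,2]));M=Rz*r
for p in ([.40,.046,.20],[.43,.046,.20],[.515,.045,.14]):
    d=delta(np.array(p),M);print(d,ik(np.array(p),M,np.array(o["q"])))
```

```text
[ 0.4938607  -0.29466994  0.01421681] 0.692014205399373 63.84634472429752 [-3.14679657  1.72768749  6.58951445] [-0.92421535  0.30749804  2.08695296  0.74072714  0.47723221 -2.91467642] [[-0.8644, 0.2003, 0.4612], [0.1755, 0.9797, -0.0966], [-0.4712, -0.0025, -0.882]]
[-47.122  -0.253 -88.201]
[ 5.33580e+01  3.14502e+02 -2.40047e+02 -8.20000e-02 -0.00000e+00
 -1.53000e-01] [-0.27915971 -0.64243646  2.40651505  0.14648344  0.90466276 -1.88503763]
[ 2.74270e+01  3.20509e+02 -2.26210e+02 -8.20000e-02 -0.00000e+00
 -1.53000e-01] [-0.24701202 -0.5199375   2.34509241  0.13473337  0.83979528 -1.85568291]
[-1.79480e+01  3.36703e+02 -1.33988e+02 -8.20000e-02 -0.00000e+00
 -1.53000e-01] [-0.1896653  -0.13292951  2.21511     0.13484665  0.5779857  -1.82761046]
```

Request:
carry_out(
  deltas="-2 0 -3 0 0 0 1;-8 0 -15 0 0 0 1;-25 0 -46 0 0 0 1;-47 0 -88 0 0 0 1;-38 40 -105 -0.01 0 -0.019 1;-29 80 -122 -0.02 0 -0.038 1;-19 120 -140 -0.03 0 -0.057 1;-10 160 -157 -0.041 0 -0.076 1;0 200 -174 -0.05 0 -0.096 1;9 240 -191 -0.06 0 -0.115 1;18 280 -209 -0.072 0 -0.134 1;27 320 -226 -0.082 0 -0.153 1",
)

```text
time_s: 17.0
eef_pos: [0.4295, 0.0466, 0.1999]
eef_rot: [0.242, 0.014, 0.97, -0.004]
wrist_force: [1.6, 0.4, -1.6]
opening: 0.686
grasp_force: 65.0
```

Run:
```python
from kin import *
o=sensors.get_obs();print(o["eef_pos"],o["wrist_force"],np.abs(o["dq"]).max())
r=rot(o);a=np.load("opick.npy");r0=R.from_quat(np.roll(a[3:],-1))
yaw=lambda r:np.arctan2(r.as_matrix()[1,1],r.as_matrix()[0,1])-np.pi/2
M=R.from_euler('z',np.radians(-1.9)-np.radians(-11.5))*r0
print(np.degrees(yaw(r)),np.degrees(yaw(M)))
for p in ([.43,.046,.145],[.5235,.0443,.143]): print(delta(np.array(p),M),ik(np.array(p),M,np.array(o["q"])))
```

```text
[0.42951682 0.04664428 0.19989637] [ 1.6306231   0.37465345 -1.60933848] 1.216105680985584
-1.629855259372071 -1.9516465366456666
[ 2.5381e+01 -5.2500e-01  4.8680e+01  3.0000e-03 -1.0000e-03  5.0000e-03] [-0.24381506 -0.41218239  2.40439282  0.15446031  0.67327145 -1.87868401]
[-5.6198e+01  4.3900e-01  9.4431e+01  3.0000e-03 -1.0000e-03  5.0000e-03] [-0.18476709 -0.11623474  2.19328204  0.12502918  0.58188255 -1.80973375]
```

Request:
carry_out(
  deltas="8 0 16 0 0 0.003 1;17 0 32 0.003 -0.001 0.005 1;25 0 49 0.003 -0.001 0.005 1;10 0 58 0.003 -0.001 0.005 1;-8 0 67 0.003 -0.001 0.005 1;-25 0 77 0.003 -0.001 0.005 1;-40 0 85 0.003 -0.001 0.005 1;-50 0 91 0.003 -0.001 0.005 1;-56 0 94 0.003 -0.001 0.005 1;-56 0 94 0.003 -0.001 0.005 1;-56 0 94 0.003 -0.001 0.005 1",
)

```text
time_s: 18.38
eef_pos: [0.5234, 0.0429, 0.1428]
eef_rot: [0.243, 0.016, 0.97, -0.005]
wrist_force: [-0.5, 0.4, -1.4]
opening: 0.69
grasp_force: 65.0
```

Run:
```python
from kin import *
o=sensors.get_obs();im=vision.camera("wrist");cv2.imwrite("pics/w9.png",im)
print(o["eef_pos"],o["wrist_force"],np.abs(o["dq"]).max(),rot(o).as_matrix().round(3).tolist())
g=cv2.cvtColor(cv2.medianBlur(im,3),cv2.COLOR_BGR2HSV)
zb=o["eef_pos"][2]-.0142
x=o["eef_pos"][:2]
print("proj orange bottom front",proj("wrist",[(x[0]+.0065-.055,x[1]+s+.0016,zb) for s in(.03,-.03)],o).round(1).tolist(),"blue lid front",proj("wrist",[(.475,.0455+s,.102) for s in(.03,-.03)],o).round(1).tolist(),"panel",proj("wrist",[(.4825,.0455+s,.106) for s in(.0225,-.0225)],o).round(1).tolist())
for c in (225,280): print(c,[(v,*g[v,c].tolist()) for v in range(70,230,2)])
```

```text
[0.52341556 0.04291706 0.14281404] [-0.49682964  0.41867673 -1.40975066] 0.00439603637661538 [[-0.882, 0.034, 0.47], [0.029, 0.999, -0.018], [-0.471, -0.002, -0.882]]
proj orange bottom front [[312.1, 165.6], [191.3, 168.7]] blue lid front [[306.4, 134.4], [200.2, 137.4]] panel [[292.8, 149.8], [214.4, 151.9]]
225 [(70, 103, 14, 163), (72, 109, 16, 127), (74, 113, 21, 110), (76, 109, 20, 101), (78, 105, 20, 103), (80, 120, 19, 107), (82, 116, 17, 122), (84, 113, 17, 121), (86, 73, 76, 101), (88, 71, 105, 102), (90, 73, 93, 99), (92, 84, 26, 98), (94, 111, 14, 124), (96, 106, 24, 117), (98, 111, 18, 99), (100, 109, 21, 99), (102, 120, 18, 101), (104, 109, 20, 100), (106, 113, 20, 101), (108, 113, 20, 102), (110, 109, 20, 102), (112, 110, 23, 102), (114, 120, 15, 102), (116, 116, 19, 105), (118, 109, 17, 122), (120, 113, 17, 118), (122, 114, 99, 95), (124, 111, 143, 114), (126, 111, 154, 129), (128, 110, 160, 134), (130, 111, 163, 144), (132, 110, 166, 155), (134, 109, 174, 183), (136, 109, 175, 186), (138, 109, 177, 186), (140, 109, 180, 186), (142, 109, 177, 186), (144, 109, 180, 177
[... 1820 characters left out ...]
9), (162, 110, 187, 108), (164, 110, 179, 107), (166, 110, 181, 107), (168, 112, 149, 103), (170, 114, 45, 79), (172, 116, 26, 79), (174, 110, 18, 85), (176, 116, 21, 86), (178, 108, 17, 77), (180, 115, 20, 78), (182, 125, 19, 80), (184, 120, 16, 80), (186, 114, 16, 80), (188, 120, 10, 78), (190, 120, 13, 81), (192, 120, 13, 81), (194, 120, 13, 81), (196, 126, 15, 84), (198, 120, 12, 88), (200, 140, 9, 84), (202, 168, 23, 55), (204, 9, 78, 46), (206, 13, 187, 101), (208, 14, 203, 132), (210, 13, 202, 139), (212, 13, 204, 139), (214, 13, 203, 141), (216, 13, 201, 141), (218, 13, 206, 141), (220, 13, 203, 143), (222, 13, 204, 146), (224, 14, 204, 151), (226, 14, 203, 153), (228, 14, 207, 150)]
```

Run:
```python
from kin import *
o=sensors.get_obs();im=cv2.medianBlur(cv2.imread("pics/w9.png"),3);g=cv2.cvtColor(im,cv2.COLOR_BGR2HSV).astype(int)
zb=o["eef_pos"][2]-.0142
for n,u,v,z in [("orange bot",252,169,zb),("orange lid bot",252,204.5,zb+.026),("blue lid bot",252,121.8,.092),("blue lid top",252,133,.102),("panel",252,148.5,.106)]: print(n,ray("wrist",[(u,v)],z,o)[0].round(4))
s=g[:,:,1]
for v in (128,132,136,144): 
    b=np.where((s[v]>100)&(abs(g[v,:,0]-110)<8))[0];b=b[(b>170)&(b<340)];P=ray("wrist",[(b.min()-.5,v),(b.max()+.5,v)],.102,o);print("blue row",v,b.min(),b.max(),P.mean(0).round(4),np.linalg.norm(P[0]-P[1]).round(4))
for v in (212,220):
    b=np.where((s[v]>120)&(g[v,:,0]<25)&(g[v,:,2]>80))[0];b=b[(b>150)&(b<360)];print("orange row",v,b.min(),b.max(),(b.min()+b.max())/2)
for v in (176,185,195): print("grey row",v,[(u,g[v,u,1],g[v,u,2]) for u in list(range(178,200,2))+list(range(304,328,2))])
for v in (108,190): print("latch",v,g[v,225:282,2].tolist())
```

```text
orange bot [0.4762 0.0448 0.1287]
orange lid bot [0.4731 0.0448 0.1547]
blue lid bot [0.4723 0.045  0.092 ]
blue lid top [0.4732 0.0449 0.102 ]
panel [0.4809 0.0447 0.106 ]
blue row 128 205 302 [0.4699 0.0459 0.102 ] 0.054
blue row 132 203 303 [0.4725 0.0455 0.102 ] 0.0564
blue row 136 203 303 [0.4751 0.0455 0.102 ] 0.0571
blue row 144 204 302 [0.4807 0.0453 0.102 ] 0.0574
orange row 212 184 316 250.0
orange row 220 182 319 250.5
grey row 176 [(178, np.int64(12), np.int64(173)), (180, np.int64(11), np.int64(194)), (182, np.int64(10), np.int64(210)), (184, np.int64(9), np.int64(219)), (186, np.int64(10), np.int64(220)), (188, np.int64(9), np.int64(216)), (190, np.int64(13), np.int64(182)), (192, np.int64(15), np.int64(139)), (194, np.int64(14), np.int64(128)), (196, np.int64(10), np.int64(124)), (198, np.int64(12), np.int64(124)), (304, np.int64(15), np.int64(86)), (306, np.int64(17), np.int64(89)), (308, np.int64(14), np.int64(89)), (310, np.int64(14), np.int64(108)), (312, np.int64(10), np.int64(203)), (314, np.int64(9), np.int64(217)), (316, np.int64(9), np.int64(217)), (318, np.in
[... 1605 characters left out ...]
)), (316, np.int64(30), np.int64(86)), (318, np.int64(14), np.int64(94)), (320, np.int64(10), np.int64(103)), (322, np.int64(9), np.int64(118)), (324, np.int64(10), np.int64(127)), (326, np.int64(10), np.int64(148))]
latch 108 [102, 101, 101, 101, 100, 100, 99, 99, 97, 97, 97, 99, 97, 96, 93, 89, 85, 85, 85, 85, 86, 87, 87, 87, 86, 86, 86, 86, 86, 85, 85, 83, 82, 81, 81, 82, 81, 81, 80, 80, 78, 78, 81, 81, 81, 81, 80, 80, 79, 79, 81, 82, 82, 82, 82, 82, 80]
latch 190 [81, 81, 81, 82, 81, 70, 53, 42, 38, 39, 40, 48, 56, 61, 72, 73, 74, 73, 73, 73, 74, 74, 73, 75, 74, 74, 73, 73, 73, 72, 72, 72, 72, 73, 72, 72, 72, 71, 62, 52, 41, 34, 32, 33, 36, 49, 68, 77, 79, 80, 80, 79, 79, 79, 81, 81, 81]
```

Request:
carry_out(
  deltas="4 1.1 6 0 0 0 1;8 1.1 12 0 0 0 1;10.5 1.1 17.1 0 0 0 1;11 1.1 18 0 0 0 1;11.5 1.1 18.8 0 0 0 1;11.5 1.1 18.8 0 0 0 1",
)

```text
time_s: 19.18
eef_pos: [0.5229, 0.0439, 0.1212]
eef_rot: [0.243, 0.016, 0.97, -0.005]
wrist_force: [-0.0, 0.4, -1.9]
opening: 0.687
grasp_force: 65.0
```

Request:
carry_out(
  deltas="0.2 0 0.4 0 0 0 1;0.5 0 0.9 0 0 0 1;0.7 0 1.3 0 0 0 1;0.9 0 1.8 0 0 0 1;0.9 0 1.8 0 0 0 1",
)

```text
time_s: 19.8
eef_pos: [0.5227, 0.0439, 0.119]
eef_rot: [0.243, 0.016, 0.97, -0.005]
wrist_force: [-0.4, 0.5, -2.1]
opening: 0.684
grasp_force: 65.0
```

Request:
carry_out(
  deltas="0.2 0 0.4 0 0 0 1;0.5 0 0.9 0 0 0 1;0.5 0 0.9 0 0 0 1",
)

```text
time_s: 20.18
eef_pos: [0.5227, 0.0439, 0.1179]
eef_rot: [0.243, 0.016, 0.97, -0.005]
wrist_force: [-0.1, -0.7, -1.3]
opening: 0.688
grasp_force: 65.0
```

Request:
carry_out(
  deltas="0.2 0 0.4 0 0 0 1;0.5 0 0.9 0 0 0 1;0.5 0 0.9 0 0 0 1",
)

```text
time_s: 20.55
eef_pos: [0.5227, 0.0439, 0.1169]
eef_rot: [0.243, 0.016, 0.97, -0.005]
wrist_force: [0.0, 0.1, -1.2]
opening: 0.689
grasp_force: 65.0
```

Request:
carry_out(
  deltas="0.2 0 0.4 0 0 0 1;0.4 0 0.7 0 0 0 1;0.4 0 0.7 0 0 0 1",
)

```text
time_s: 20.92
eef_pos: [0.5228, 0.0439, 0.1162]
eef_rot: [0.243, 0.016, 0.97, -0.005]
wrist_force: [-0.3, -0.1, -0.1]
opening: 0.691
grasp_force: 65.3
```

Request:
carry_out(
  deltas="0.2 0 0.3 0 0 0 1;0.2 0 0.4 0 0 0 1;0.2 0 0.4 0 0 0 1",
)

```text
time_s: 21.3
eef_pos: [0.5229, 0.0439, 0.1162]
eef_rot: [0.243, 0.016, 0.97, -0.005]
wrist_force: [-6.9, -1.1, 5.9]
opening: 0.692
grasp_force: 66.2
```

Orange is home: TCP z is 0.1162 m, exactly as expected, with soft contact. I'll ease off, release and back out to the front.

Request:
carry_out(
  deltas="-0.2 0 -0.4 0 0 0 1;-0.2 0 -0.4 0 0 0 0.2;-0.2 0 -0.4 0 0 0 0;-0.2 0 -0.4 0 0 0 0;-0.2 0 -0.4 0 0 0 0;-0.2 0 -0.4 0 0 0 0",
)

```text
time_s: 22.05
eef_pos: [0.5227, 0.0439, 0.1162]
eef_rot: [0.243, 0.016, 0.97, -0.005]
wrist_force: [-0.1, -0.2, 0.1]
opening: 1.003
grasp_force: 0.0
```

Request:
carry_out(
  deltas="8 0 -6 0 0 0 0;24 -1 -17 0 0 0 0;45 -2 -32 0 0 0 0;66 -3 -47 0 0 0 0;84 -3 -60 0 0 0 0;84 -3 -60 0 0 0 0;84 -3 -60 0 0 0 0.5",
)

```text
time_s: 22.92
eef_pos: [0.421, 0.0442, 0.13]
eef_rot: [0.244, 0.016, 0.97, -0.005]
wrist_force: [-0.2, -0.4, 0.4]
opening: 0.818
grasp_force: 0.0
```

Run:
```python
from kin import *
o=sensors.get_obs();im=vision.camera("wrist");cv2.imwrite("pics/w10.png",im);q=np.array(o["q"])
print(o["eef_pos"],o["wrist_force"],o["opening"])
lid("wrist",im,o,"orange",.138,(150,60,350,330));lid("wrist",im,o,"blue",.102,(150,60,350,330))
M=tool((0,0,0,np.radians(-2)),0,0,0)[1]
for p in ([.43,.047,.27],[.523,.044,.26],[.523,.044,.236],[.504,.045,.177],[.505,.045,.153]): print(p,delta(np.array(p),M),ik(np.array(p),M,q))
```

```text
[0.42101544 0.04418412 0.13004723] [-0.20444849 -0.37193034  0.36482937] 0.8181429040763193
orange [321.3  38.8] [43.1 18.4] 87.7 poly [[150, 81], [270, 117], [297, 60], [266, 60], [253, 95], [150, 60]] [[0.3174, 0.0174], [0.3311, 0.0533], [0.313, 0.0606], [0.3128, 0.0519], [0.3232, 0.0479], [0.3113, 0.0191]]
blue [465.4  45.5] [57.6 18.8] 88.1 poly [[219, 247], [291, 249], [285, 238], [265, 244], [224, 238]] [[0.4678, 0.017], [0.4728, 0.0741], [0.4568, 0.0684], [0.4646, 0.0533], [0.4552, 0.0224]]
[0.43, 0.047, 0.27] [-7.39510e+01  2.77100e+00 -1.19338e+02 -2.00000e-03  4.92000e-01
  1.00000e-03] [-1.67185465e-01 -1.88986019e-01  1.89630451e+00 -7.77647189e-11
  1.43427416e+00 -1.70307521e+00]
[0.523, 0.044, 0.26] [-1.51258e+02  2.96800e+00 -6.65980e+01 -2.00000e-03  4.92000e-01
  1.00000e-03] [-1.42637758e-01  4.26105205e-02  1.69987197e+00 -5.05123200e-10
  1.39911015e+00 -1.67852750e+00]
[0.523, 0.044, 0.236] [-1.39928e+02  3.02400e+00 -4.54400e+01 -2.00000e-03  4.92000e-01
  1.00000e-03] [-1.42637758e-01  6.29265393e-02  1.72780236e+00  2.39438850e-10
  1.35086375e+00 -1.67852750e+00]
[0.504, 0.045, 0.177] [-9.5307e+01  3.5150e+00 -2.4090e+00 -2.0000e-03  4.9200e-01  1.0000e-03] [-1.46113598e-01  8.27441901e-02  1.83223352e+00 -2.17138199e-10
  1.22661494e+00 -1.68200334e+00]
[0.505, 0.045, 0.153] [-8.4858e+01  3.6060e+00  1.9220e+01 -2.0000e-03  4.9200e-01  1.0000e-03] [-1.45818326e-01  1.15747090e-01  1.84953982e+00  1.18525551e-09
  1.17630574e+00 -1.68170807e+00]
```

Request:
carry_out(
  deltas="-12 0 -20 0 0.08 0 1;-25 1 -40 0 0.16 0 1;-37 1 -60 0 0.25 0 1;-50 2 -80 0 0.33 0 1;-62 3 -100 0 0.41 0 1;-74 3 -119 -0.002 0.492 0.001 1;-94 3 -106 -0.002 0.492 0.001 1;-113 3 -93 -0.002 0.492 0.001 1;-132 3 -80 -0.002 0.492 0.001 1;-151 3 -67 -0.002 0.492 0.001 1;-151 3 -67 -0.002 0.492 0.001 1;-151 3 -67 -0.002 0.492 0.001 1",
)

```text
time_s: 24.48
eef_pos: [0.5216, 0.0444, 0.259]
eef_rot: [-0.001, 0.017, 1.0, 0.0]
wrist_force: [0.6, 1.5, 0.2]
opening: -0.003
grasp_force: 0.0
```

Run:
```python
from kin import *
o=sensors.get_obs();im=vision.camera("wrist");cv2.imwrite("pics/w11.png",im)
print(o["eef_pos"],o["opening"],o["wrist_force"],rot(o).as_matrix().round(3).tolist())
lid("wrist",im,o,"orange",.138,(120,100,400,384))
# red arms of bail
h=cv2.cvtColor(im,cv2.COLOR_BGR2HSV);m=((h[:,:,0]<6)|(h[:,:,0]>174))&(h[:,:,1]>150)&(h[:,:,2]>70);ys,xs=np.where(m)
for lo,hi in ((0,256),(256,512)):
    k=(xs>=lo)&(xs<hi)
    if k.sum(): print("red",k.sum(),xs[k].min(),xs[k].max(),ys[k].min(),ys[k].max())
print("bar ends expected",proj("wrist",[(.524,.044+s,.226) for s in (.088,-.088)],o).round())
t=np.array([[-.0055,0,0]]);
for n,p in [("contact",(.5225,.044,.2335)),(".1",(.5187,.044,.2236)),(".3",(.51,.0445,.206)),(".5",(.5048,.0447,.187)),(".6",(.5037,.0447,.1773))]: print(n,delta(np.array(p),rot(o)))
```

```text
[0.52163565 0.04437161 0.2590283 ] -0.003405690088075641 [0.62578122 1.52291174 0.17382485] [[-0.999, 0.034, -0.003], [0.034, 0.999, 0.0], [0.003, 0.0, -1.0]]
orange [515.2  44.1] [57.7 82.4] -2.0 poly [[278, 138], [222, 140], [224, 216], [236, 215], [239, 174], [265, 176], [264, 214], [277, 215]] [[0.4759, 0.0722], [0.4759, 0.0182], [0.5554, 0.0149], [0.5547, 0.0276], [0.5103, 0.0329], [0.5133, 0.0589], [0.5546, 0.0571], [0.5563, 0.0708]]
red 1164 120 185 216 276
red 1333 313 432 43 277
bar ends expected [[374. 219.]
 [129. 227.]]
contact [-1.0730e+00 -3.4400e-01  2.5831e+01 -0.0000e+00  1.0000e-03 -0.0000e+00]
.1 [ 2.702e+00 -4.740e-01  3.574e+01 -0.000e+00  1.000e-03 -0.000e+00]
.3 [ 1.1373e+01 -2.7300e-01  5.3360e+01 -0.0000e+00  1.0000e-03 -0.0000e+00]
.5 [ 1.6533e+01 -2.5200e-01  7.2372e+01 -0.0000e+00  1.0000e-03 -0.0000e+00]
.6 [ 1.7609e+01 -2.9000e-01  8.2075e+01 -0.0000e+00  1.0000e-03 -0.0000e+00]
```

Request:
carry_out(
  deltas="-1 0 10 0 0 0 1;-1 0 19 0 0 0 1;-1 0 25 0 0 0 1;0 0 29 0 0 0 1;2 0 34 0 0 0 1;4 0 39 0 0 0 1;4 0 39 0 0 0 1",
)

```text
time_s: 25.4
eef_pos: [0.5169, 0.0445, 0.2216]
eef_rot: [-0.002, 0.017, 1.0, -0.0]
wrist_force: [-7.4, 0.3, 10.2]
opening: -0.006
grasp_force: 4.9
```

Request:
carry_out(
  deltas="4 0 4 0 0 0 1;6 0 9 0 0 0 1;9 0 14 0 0 0 1;11 0 19 0 0 0 1;12 0 24 0 0 0 1;13 0 28 0 0 0 1;13 0 28 0 0 0 1",
)

```text
time_s: 26.28
eef_pos: [0.5048, 0.0448, 0.1921]
eef_rot: [-0.001, 0.017, 1.0, 0.0]
wrist_force: [0.7, 0.4, 0.4]
opening: -0.002
grasp_force: 0.0
```

```bash
cat > bail.py <<'E'
from kin import *
def check(cams=("wrist","top","scene")):
    o=sensors.get_obs();Rz=R.from_euler('z',np.radians(-2))
    for cam in cams:
        im=vision.camera(cam);cv2.imwrite(f"pics/b_{cam}_{o['time_s']:.1f}.png",im);h=cv2.cvtColor(im,cv2.COLOR_BGR2HSV)
        m=((h[:,:,0]<7)|(h[:,:,0]>172))&(h[:,:,1]>130)&(h[:,:,2]>50);out=[]
        for th in np.arange(0,.95,.1):
            a=.6636-th;P=[]
            for s in (1,-1):
                for r in np.linspace(.03,.095,14): P.append([.072-r*np.cos(a),.088*s,.165+r*np.sin(a)])
                for y in np.linspace(.055,.085,7): P.append([.072-.0985*np.cos(a),y*s,.165+.0985*np.sin(a)])
            uv=np.round(proj(cam,Rz.apply(P)+[.530,.0437,0],o)).astype(int);k=(uv>=0).all(1)&(uv[:,0]<512)&(uv[:,1]<384)
            out.append((round(float(th),1),int(m[uv[k,1],uv[k,0]].sum()),int(k.sum())))
        print(cam,out)
check()
E
python3 bail.py
```

```text
wrist [(0.0, 0, 42), (0.1, 2, 42), (0.2, 3, 42), (0.3, 5, 42), (0.4, 38, 42), (0.5, 39, 42), (0.6, 11, 42), (0.7, 6, 42), (0.8, 6, 42), (0.9, 7, 42)]
top [(0.0, 3, 42), (0.1, 2, 42), (0.2, 4, 42), (0.3, 5, 42), (0.4, 10, 42), (0.5, 21, 42), (0.6, 22, 42), (0.7, 21, 42), (0.8, 19, 42), (0.9, 19, 42)]
scene [(0.0, 0, 42), (0.1, 0, 42), (0.2, 0, 42), (0.3, 0, 42), (0.4, 12, 42), (0.5, 16, 42), (0.6, 1, 42), (0.7, 0, 42), (0.8, 0, 42), (0.9, 0, 42)]
```

The bail is at about 0.45–0.5, near its dead centre. I'll press on past it.

Request:
carry_out(
  deltas="0 0 4 0 0 0 1;1 0 8 0 0 0 1;1 0 12 0 0 0 1;1 0 16 0 0 0 1;1 0 20 0 0 0 1;1 0 20 0 0 0 1",
)

```text
time_s: 27.18
eef_pos: [0.5036, 0.0449, 0.1723]
eef_rot: [-0.001, 0.017, 1.0, 0.0]
wrist_force: [0.2, -0.5, -0.3]
opening: 0.003
grasp_force: 0.0
```

```bash
python3 bail.py; python3 -c "
from h import *
o=sensors.get_obs();print(o['eef_pos'],o['wrist_force'])"
```

```text
wrist [(0.0, 0, 42), (0.1, 0, 42), (0.2, 2, 42), (0.3, 3, 42), (0.4, 2, 42), (0.5, 4, 42), (0.6, 4, 42), (0.7, 18, 42), (0.8, 36, 42), (0.9, 38, 42)]
top [(0.0, 3, 42), (0.1, 2, 42), (0.2, 2, 42), (0.3, 4, 42), (0.4, 4, 42), (0.5, 5, 42), (0.6, 7, 42), (0.7, 17, 42), (0.8, 20, 42), (0.9, 20, 42)]
scene [(0.0, 0, 42), (0.1, 0, 42), (0.2, 0, 42), (0.3, 0, 42), (0.4, 0, 42), (0.5, 0, 42), (0.6, 0, 42), (0.7, 2, 42), (0.8, 19, 42), (0.9, 18, 42)]
[0.50399063 0.04483981 0.17288107] [-0.19019188  0.04145881  0.16869418]
```

The bail has snapped down to about 0.84. I'll check with a light touch.

Request:
carry_out(
  deltas="0 0 6 0 0 0 1;0 0 12 0 0 0 1;0 0 15 0 0 0 1;0 0 16.5 0 0 0 1;0 0 17.5 0 0 0 1;0 0 18.5 0 0 0 1",
)

```text
time_s: 28.08
eef_pos: [0.5039, 0.0448, 0.1543]
eef_rot: [-0.001, 0.017, 1.0, -0.0]
wrist_force: [0.7, -0.7, -0.1]
opening: -0.001
grasp_force: 0.0
```

Request:
carry_out(
  deltas="0 0 0.7 0 0 0 1;0 0 1.3 0 0 0 1;0 0 1.3 0 0 0 1",
)

```text
time_s: 28.45
eef_pos: [0.504, 0.0448, 0.1538]
eef_rot: [-0.0, 0.017, 1.0, -0.0]
wrist_force: [-2.4, -0.5, 5.7]
opening: 0.002
grasp_force: 3.0
```

Contact came at 0.1538 m (0.1537 m expected for a bar lying on the lid). I'll withdraw upwards and check.

Request:
carry_out(
  deltas="0 0 -10 0 0 0 1;0 0 -35 0 0 0 1;0 0 -65 0 0 0 1;0 0 -95 0 0 0 1;0 0 -120 0 0 0 1;30 0 -130 0 0 0 1;60 0 -130 0 0 0 1;60 0 -130 0 0 0 1;60 0 -130 0 0 0 1",
)

```text
time_s: 29.58
eef_pos: [0.4447, 0.0468, 0.2835]
eef_rot: [0.0, 0.017, 1.0, -0.0]
wrist_force: [-0.5, -0.2, -0.2]
opening: -0.002
grasp_force: 0.0
```

```bash
python3 bail.py
python3 - <<'E'
from h import *
o=sensors.get_obs();print(o['eef_pos'],o['wrist_force'],o["time_s"])
im=vision.camera("wrist");lid("wrist",im,o,"orange",.138,(150,80,360,384));lid("wrist",im,o,"blue",.102,(150,80,360,384))
E
```

```text
wrist [(0.0, 0, 42), (0.1, 0, 42), (0.2, 3, 42), (0.3, 2, 42), (0.4, 2, 42), (0.5, 4, 42), (0.6, 9, 42), (0.7, 24, 42), (0.8, 36, 42), (0.9, 34, 42)]
top [(0.0, 3, 42), (0.1, 2, 42), (0.2, 2, 42), (0.3, 2, 42), (0.4, 3, 42), (0.5, 4, 42), (0.6, 4, 42), (0.7, 11, 42), (0.8, 13, 42), (0.9, 14, 42)]
scene [(0.0, 0, 42), (0.1, 0, 42), (0.2, 0, 42), (0.3, 0, 42), (0.4, 0, 42), (0.5, 0, 42), (0.6, 1, 42), (0.7, 2, 42), (0.8, 16, 42), (0.9, 16, 42)]
[0.44465798 0.04678151 0.28302797] [ 1.02284939  0.0247013  -0.05655298] 29.725
orange [353.9  27.5] [82.2 44.4] 69.8 poly [[185, 98], [259, 124], [273, 84], [235, 80], [255, 88], [250, 108], [212, 97], [214, 80], [189, 80]] [[0.3585, -0.0167], [0.3872, 0.0573], [0.3486, 0.0723], [0.3435, 0.0347], [0.3518, 0.0543], [0.3709, 0.0486], [0.3587, 0.0107], [0.3427, 0.0139], [0.3416, -0.0109]]
blue [473.2  31.6] [16.3  1.3] 87.9 poly [[233, 192], [246, 193]] [[0.4722, 0.0235], [0.4742, 0.0398]]
```

The bail stays down, the column is seated and the tool is clear, so I'm handing in.

```bash
python3 -c "
from bench import ctrl
print(ctrl.hand_in())"
```

```text
the job is handed in; nothing more can be done
None
```

The job is handed in at about 30 s of the 70 s allowed: blue is seated on green and orange on blue, both set down by feel at under 10 N, and the bail is past its springs with its bar on the top lid; I touched no bystanders.

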